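# Preload the bench spring tester, then draw its telescoping rod to the length mark and hold

### The job

Take the spring tester by the black upright tab on the end of its telescoping rod and draw it out until the red needle stands over the yellow pointer; keep it there for two seconds to preload the spring. Then draw it on until the needle stands over the green pointer, not past it, and finish while still holding it there against the spring. Draw smoothly and never let the rod snap back, do not shift the two pointers, and leave the other things on the bench alone.

Things in the scene. Friction and masses are not known exactly. Their poses are not given: they have to be found in the camera images.
- spring_tester: Bench spring tester, screwed down. Grey base plate 310 x 100 x 12 mm, origin at the centre of its underside. Own -x: the level direction in which the rod pulls out; z up; +y: the side of the scale rail (along y = +34 mm, top 43 mm above the bench). Blue spring housing 85 x 56 mm at x = +65 to +150 mm, top 88 mm above the bench; its steel bushing reaches to x = +59 mm.
- pull_handle: Handle on the end of the rod, sliding only along the tester's x. Black upright tab 30 mm long (x), 12 mm thick (y), top 130 mm above the bench, on a 22 mm steel hub from which a red needle (3 mm wide, 4 mm high) sticks out to +y. Origin on the rod axis, 60 mm above the bench; with the rod home at x = +20 mm of the tester. Axes as the tester's.
- gauge_sleeve: Outer section of the rod, a 20 mm steel tube; origin at its mouth on the rod axis. Both sections are sprung home and run back if let go. Pulling the handle draws the sleeve out first: 2 N at home to 5 N at its 60 mm stop; then the thin inner rod leaves the sleeve against its inner spring, 5 N to 11 N over 75 mm more.
- handle_grip (a point): Where to grip: on the centre line of the black tab, 106 mm above the bench, 24 mm below the tab's top; the fingers close along y, across the 12 mm thickness. Axes as the tester's.
- needle (a point): Point of the red needle that passes above the scale rail, 57 mm above the bench, at the same x in the tester's frame as the tab's centre. Axes as the tester's.
- yellow_mark (a point): Centre of the flat top of the yellow pointer, a saddle clamped by friction on the scale rail, 12 mm long along the rail and 24 mm across; its top is 50 mm above the bench, so the needle passes 5 mm above it. It stands 25 to 50 mm of pull from home. Axes as the tester's.
- green_mark (a point): The same for the green pointer, which stands farther out, 80 to 112 mm of pull from home.
- notebook: Bystander: black notebook, 105 x 149 x 14 mm, origin at the centre of its underside (as for all bystanders).
- lab_timer: Bystander: white timer with coloured keys, 64 x 62 x 18 mm.
- amber_bottle: Bystander: amber bottle, black cap, 51 mm across, 100 mm high.
- glass_dish: Bystander: small glass dish with domed lid, 62 mm across, 39 mm high.
- tape_roll: Bystander: roll of beige tape lying flat, 68 mm across, 19 mm high.
- red_marker: Bystander: marker pen with red cap, 137 mm long, 13 mm thick.

How it is judged (in metres and radians):
On the way, in this order (a step that is already met when the one before it is completed fails the run):
1. the needle is held over the yellow pointer for a second, the handle in the fingers (x of needle in the frame of yellow_mark between -0.006 and 0.006 m and contact force between the fingers and pull_handle above 2 N and linear speed of pull_handle below 0.01 m/s), for 1 s.
2. the needle is drawn on to the green pointer, the handle in the fingers (x of needle in the frame of green_mark between -0.006 and 0.006 m and contact force between the fingers and pull_handle above 2 N), for 0.3 s.
At the end, for the whole second after the job is handed in: The fingers still hold the handle (over 2 N of contact) at rest, with the needle within the width of the green pointer (6 mm either side of its centre), and both pointers where they were (within 4 mm) (all of step 2 and linear speed of pull_handle below 0.01 m/s and distance of each of yellow_mark, green_mark from where it was at the start of the episode below 0.004 m); the arm keeps its last pose, push and grip.
It fails at once if the needle is pulled more than 15 mm past the green pointer's centre (x of needle in the frame of green_mark below -0.015 m).
It fails at once if the rod snaps back or is jerked (handle faster than 0.35 m/s) (linear speed of pull_handle above 0.35 m/s).
It fails at once if a pointer is shifted by more than 4 mm (distance of any of yellow_mark, green_mark from where it was at the start of the episode above 0.004 m).
It fails at once if a bystander is moved by more than 20 mm (distance of any of notebook, lab_timer, amber_bottle, glass_dish, tape_roll, red_marker from where it was at the start of the episode above 0.02 m).
It also fails if it takes over 40 s, if anything falls off the work surface, if the arm or the gripper's body presses on something with over 40 N, if the wrist force passes 120 N, or if a joint passes its speed limit or range.

### The arm

A 7-joint arm with a two-finger parallel gripper is mounted at the origin on a cart in front of the work surface, level with it; the furniture and walls round the work are solid. World frame = base frame: x ahead of the robot, y to its left, z up, the work surface at z = 0. Lengths are in m, angles in degrees, forces in N, time in s.
With the tool pointing down it reaches from about 0.4 to 0.875 m from the base axis. Payload 6.5 kg.
Tool frame: the origin (TCP) lies on the centre line of the jaws, within the pads' length; the fingertips stand 22 mm ahead of it and the grasp point (between the pads) lies 3 mm ahead of it; z points along the fingers, y is the line along which they close (so a half turn about z gives the same grasp; the last joint's range is limited). The gripper opens to 88 mm and grips with 3 to 60 N. Pads are 18 mm wide; open, the fingers measure 123 mm over their backs; the gripper's body (75 mm by 187 mm) begins 45 mm behind the grasp point.
Start: joints at [-75.527, 30.733, -0.252, 88.115, 0.149, 61.152, -4.079], TCP at [0.204, 0.617, 0.261] pointing down, gripper open.
Joint ranges: [-154.64, 154.64], [-21.42, 123.67], [-72.66, 72.17], [13.99, 137.28], [-74.86, 254.86], [10.95, 109.41], [-158.01, 158.01]. Speed limits (degrees/s): [136.94, 136.94, 180, 180, 180, 180, 180].

### API

Orientations are given as a 3x3 rotation matrix whose columns are the frame's x, y, z axes.
In Python, from cell import r gives the robot as it stands. The module is installed in compiled form; this text tells all that it offers.
- The arm moves only by the tool step_arm, never from a script. Its argument "rows" is text: rows parted by semicolons, each of 7 numbers parted by spaces: the shift along the tool's x, y, z in mm, then the turn, a rotation vector about the tool's x, y, z in degrees, then the opening, from -1 (shut) to 1 (fully open). In form: dx dy dz ax ay az jaw; .... A call has 1 to 20 rows; each row shifts and turns the commanded pose from where the row before left it, along the tool's axes as they then stand; what a row does not reach is not made up. A row lasts 1/8 s, in which the tool goes at most 62.5 mm and 10.7 degrees, less where a joint would pass 70% of its speed; a pose out of reach is approached as far as the arm can. A call with a gripper value outside its range is refused whole. The fingers move at their own pace and stop on an object; the grip force is fixed at half the most. Time passes only in rows, so rows that do not move let the fingers close. It gives the time, the measured TCP pose, the force, the opening and the grip force at its end, in the units of the state.
- r.get_obs(): the state, without advancing time (a new reading comes with each control period).
- r.read_camera(name): name is "side" or "top"; returns a dict with "pixels" (480x640x3 uint8, blue, green, red), "fx", "fy", "cx", "cy" (pixels), "R" (3x3) and "t" (3): a world point X has camera coordinates R X + t. Camera axes: x right, y down, z forward; pixel columns grow to the right and rows downward; lengths in m; the calibration is good to about 2 mm. A picture is of the moment at which its call begins. There is no depth.
- r.close_job(): hands the job in; it is judged then, once.
Trained networks look in a picture, given as the dict that the camera call returned (one of the last four; its "shot" number tells which), for a name from the list of things; names that differ only in an ending like _2 or _b are one class to them, and where a whole thing is asked for, a point or a joint stands for the part that bears it (a point fixed in the world has none). Each returns a list of dicts, best first, with "score" (0 to 1); they miss things now and then, are a little off and sometimes report something else, mostly with a low value. They report only what shows in the picture. A call takes as long as a camera call.
- r.spot_in(thing, picture): "box" ([centre column, centre row, width, height] as shares, 0 to 1, of the picture: columns of its width, rows of its height, round what is visible of it).
- r.mark_of(thing, picture): "at" ([column, row] as shares, 0 to 1, of the picture: columns of its width, rows of its height: a listed point, or the origin of a listed thing).
The state is a dict: "time": time; "joint_positions": joint angles; "joint_vel": joint speeds; "joint_efforts": joint torques, N m; "position": TCP position; "orientation": TCP orientation; "ft_force": force on the tool from outside, world axes, zero at the start; "moment": the same for the moment, N m; "gripper_width": finger opening in m; "gripper_force": force on a finger pad.
Only numpy, scipy, OpenCV 4.12 (cv2) and the standard library are available. Lean on these libraries where they do the work, as an engineer would, in place of code of your own. Each camera call takes 0.05 s, during which the arm holds its last target. There are 200 camera calls.

## Working session

There is one attempt and no reset: what is moved stays moved. The work goes in short steps, Python scripts to look and compute and a tool call to move; the robot and the scene stay as the last step left them, time stands still between calls to the robot, and variables do not carry over. Pictures are saved under pics/ and viewed, at most 10 in all, crops included, and the job is handed in when it is done.

Besides the shell and the picture viewer there is one more tool, called as name(argument=value, ...) on one line, values as JSON. step_arm: Moves the arm, as the interface text tells. Its arguments: {"type":"object","properties":{"rows":{"type":"string"}},"required":["rows"]}

```bash
mkdir -p pics
cat > h.py <<'E'
from cell import r
import numpy as np, cv2
def ray(p,at):
    u,v=at[0]*640,at[1]*480
    d=np.array([(u-p['cx'])/p['fx'],(v-p['cy'])/p['fy'],1.])
    R=np.array(p['R']);t=np.array(p['t'])
    return -R.T@t, R.T@d
def atz(p,at,z):
    c,d=ray(p,at); return c+d*(z-c[2])/d[2]
def tri(ps):
    A=0;b=0
    for p,at in ps:
        c,d=ray(p,at); d=d/np.linalg.norm(d); M=np.eye(3)-np.outer(d,d); A=A+M; b=b+M@c
    return np.linalg.solve(A,b)
Z=dict(spring_tester=0,pull_handle=.06,gauge_sleeve=.06,handle_grip=.106,needle=.057,yellow_mark=.05,green_mark=.05)
def look(names=Z,cams=("side","top")):
    P={c:r.read_camera(c) for c in cams}
    for n in names:
        l=[]
        for c in cams:
            m=r.mark_of(n,P[c])
            if m:
                l.append((P[c],m[0]['at'])); print(n,c,round(m[0]['score'],2),np.round(np.array(m[0]['at'])*[640,480],1),atz(P[c],m[0]['at'],Z.get(n,0)).round(4))
        if len(l)==2: print('   tri',tri(l).round(4))
    return P
E
python3 - <<'E'
from h import *
P=look()
for c in P: cv2.imwrite(f'pics/{c}0.png',P[c]['pixels'])
o=r.get_obs(); print(o['time'],o['position'],np.round(o['orientation'],3),o['gripper_width'])
for c in P: print(c,(-np.array(P[c]['R']).T@P[c]['t']).round(3))
E
```

```text
spring_tester side 0.75 [335.6 371.9] [0.4456 0.324  0.    ]
spring_tester top 0.96 [303.4 257.6] [0.4865 0.0328 0.    ]
   tri [ 0.4835  0.0394 -0.2298]
pull_handle side 0.89 [332.8 247. ] [0.4808 0.0104 0.06  ]
pull_handle top 0.62 [316.4 256.4] [0.4844 0.     0.06  ]
   tri [ 0.4832 -0.      0.055 ]
gauge_sleeve side 0.94 [337.1 238.2] [ 0.4757 -0.0333  0.06  ]
gauge_sleeve top 0.65 [329.3 258.6] [ 0.4795 -0.031   0.06  ]
   tri [ 0.4774 -0.031   0.0612]
handle_grip side 0.64 [332.  224.3] [0.4852 0.0008 0.106 ]
handle_grip top 0.51 [318.6 258.7] [ 0.4747 -0.005   0.106 ]
   tri [ 0.4803 -0.0049  0.1031]
needle side 0.8 [315.8 247. ] [0.5156 0.0104 0.057 ]
needle top 0.56 [316.4 241.2] [5.217e-01 5.000e-04 5.700e-02]
   tri [5.195e-01 4.000e-04 5.230e-02]
yellow_mark side 0.66 [313.6 260.5] [0.5142 0.0568 0.05  ]
yellow_mark top 0.53 [299.7 244.9] [0.5129 0.0411 0.05  ]
   tri [0.5149 0.0414 0.0418]
green_mark side 0.68 [308.5 271.4] [0.5184 0.1026 0.05  ]
green_mark top 0.44 [275.4 243.2] [0.5162 0.1004 0.05  ]
   tri [0.5175 0.1005 0.0487]
0.8 [0.20368243 0.61723448 0.26074921] [[-0.95   0.313 -0.   ]
 [ 0.313  0.95  -0.   ]
 [-0.    -0.    -1.   ]] 0.08811401509768792
side [0.413 0.983 0.538]
top [0.379 0.002 1.179]
```

View pics/top0.png

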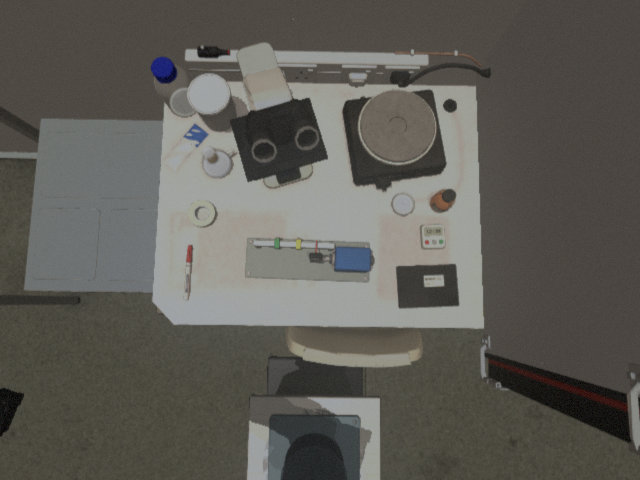

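View pics/side0.png

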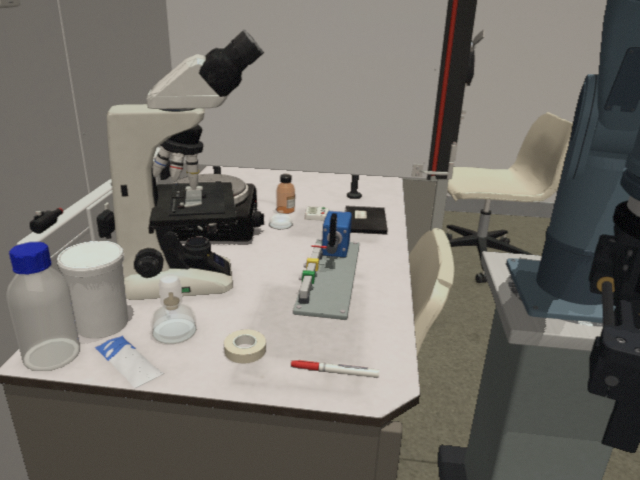

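The top view shows the tester at about (308, 259). Its rod pulls to image left, which is world +y. The green pointer is at (277, 243), the yellow at (299, 244) and the tab at about (316, 257). In the side view the pull runs toward the camera. Next I'll measure the yaw and the sub-pixel positions of the pointers.

```bash
cat > m.py <<'E'
from h import *
def cen(img,lo,hi,box):
    x0,y0,x1,y1=box; h=cv2.cvtColor(img[y0:y1,x0:x1],cv2.COLOR_BGR2HSV)
    m=cv2.inRange(h,lo,hi); w=m*(h[...,1].astype(float))/255
    ys,xs=np.mgrid[y0:y1,x0:x1]
    return (np.array([(w*xs).sum()/w.sum()+.5,(w*ys).sum()/w.sum()+.5]) if w.sum() else None),int((m>0).sum())
E
python3 - <<'E'
from m import *
p=r.read_camera('top'); im=p['pixels']
box=(240,230,380,290)
for n,lo,hi,z in (('green',(40,90,40),(85,255,255),.05),('yellow',(20,90,60),(35,255,255),.05),('red',(0,110,60),(8,255,255),.057),('red2',(172,110,60),(180,255,255),.057),('blue',(100,110,40),(125,255,255),.088)):
    c,k=cen(im,lo,hi,box); print(n,c,k,None if c is None else atz(p,c/[640,480],z).round(4))
# plate: grey-green vs bench; edges by bottom boundary
g=im[:,:,::-1].astype(int)
print(g[260,240:252].tolist()); print(g[270:288,290].tolist())
G=cv2.cvtColor(im,cv2.COLOR_BGR2GRAY).astype(float)
pts=[]
for c in range(256,365,4):
    d=np.diff(G[270:290,c]); w=np.clip(d,0,None); w[w<8]=0
    if w.sum(): pts.append((c+.5,270+1+(w*np.arange(19)).sum()/w.sum()))
pts=np.array(pts); W=np.array([atz(p,q/[640,480],.012)[:2] for q in pts])
f=np.polyfit(W[:,1],W[:,0],1); print('front edge x=a*y+b',f,'deg',np.degrees(np.arctan(f[0])),np.std(W[:,0]-np.polyval(f,W[:,1])))
L=[]
for q in range(246,274,3):
    d=np.diff(G[q,240:254]); w=np.clip(-d,0,None); w[w<8]=0
    if w.sum(): L.append((240+1+(w*np.arange(13)).sum()/w.sum(),q+.5))
W2=np.array([atz(p,np.array(q)/[640,480],.012)[:2] for q in L]); print('left edge',W2.round(4).tolist())
cv2.imwrite('pics/c1.png',cv2.resize(im[225:295,235:385],None,fx=5,fy=5,interpolation=cv2.INTER_CUBIC))
s=r.read_camera('side')['pixels']
cv2.imwrite('pics/c2.png',cv2.resize(s[200:330,280:380],None,fx=4.5,fy=4.5,interpolation=cv2.INTER_CUBIC))
E
```

```text
green [277.5        242.17647059] 6 [0.5188 0.0953 0.05  ]
yellow [298.43409742 244.38119903] 43 [0.5141 0.0442 0.05  ]
red [316.5        246.00519031] 5 [5.099e-01 2.000e-04 5.700e-02]
red2 None 0 None
blue [351.65148783 259.91805902] 499 [ 0.4746 -0.0828  0.088 ]
[[161, 158, 149], [161, 157, 148], [160, 156, 147], [158, 156, 145], [159, 155, 147], [155, 151, 143], [132, 131, 122], [134, 134, 126], [133, 134, 125], [134, 134, 125], [133, 134, 125], [136, 138, 129]]
[[130, 132, 122], [131, 132, 122], [130, 131, 123], [129, 131, 122], [129, 132, 121], [134, 135, 126], [133, 135, 126], [131, 131, 123], [124, 125, 118], [134, 134, 128], [158, 160, 151], [161, 165, 155], [161, 164, 154], [161, 163, 154], [157, 159, 151], [161, 162, 152], [161, 163, 154], [161, 164, 156]]
front edge x=a*y+b [-0.03829253  0.43317119] deg -2.1929290201148564 0.004117542553441266
left edge [[0.5115, 0.1748], [0.5039, 0.177], [0.4963, 0.1767], [0.4888, 0.1765], [0.4812, 0.1762], [0.4737, 0.176], [0.4661, 0.1782], [0.4586, 0.178], [0.4511, 0.1777], [0.4437, 0.1713]]
```

View pics/c1.png

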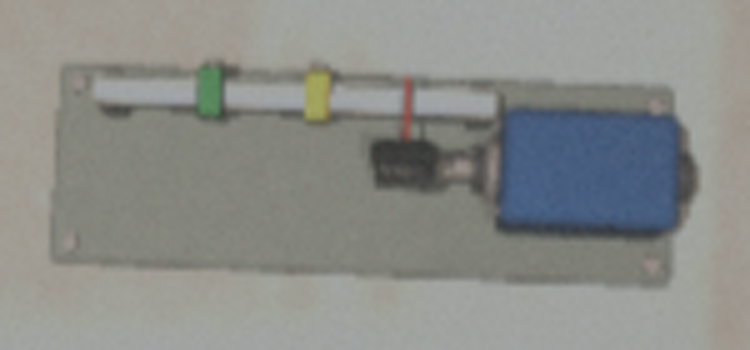

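View pics/c2.png

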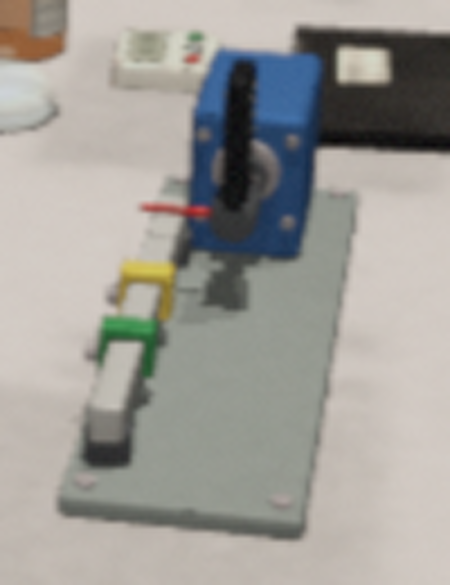

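The top crop shows the green pointer at (277.0, 243.4), the yellow at (298.4, 244.0), the needle at (316.5, 245) and the tab centre near (316.5, 257.5). The tilt is about 2.2°. The side crop confirms a clear path and a black upright tab. I'll convert these to world coordinates.

Run:
```python
from m import *
p=r.read_camera('top')
W=lambda x,y,z: atz(p,np.array([235+x/5,225+y/5])/[640,480],z)
sc=[W(80,84,.013),W(655,106,.013),W(70,242,.013),W(652,267,.013)]
for a,b in ((0,1),(2,3)):
    d=sc[a]-sc[b]; print('screw dir deg',np.degrees(np.arctan2(d[0],d[1])),np.linalg.norm(d))
e=[W(52,262,.012),W(668,286,.012),W(65,66,.012),W(672,88,.012)]
for a,b in ((0,1),(2,3)):
    d=e[a]-e[b]; print('edge',np.degrees(np.arctan2(d[0],d[1])),np.linalg.norm(d))
th=np.radians(np.mean([np.degrees(np.arctan2(*(e[a]-e[b])[:2])) for a,b in((0,1),(2,3))]))
u=np.array([np.sin(th),np.cos(th)]); n=np.array([np.cos(th),-np.sin(th)])
C=np.mean(sc,axis=0)[:2]; C2=np.mean(e,axis=0)[:2]; print('centre',C,C2,'th',np.degrees(th))
C=(C+C2)/2
for k,x,y,z in (('green',210,92,.05),('yellow',317,95,.05),('needle',407.5,100,.057),('tab top',404,165,.125),('blue',588,170,.088)):
    w=W(x,y,z)[:2]; print(k,w.round(4),'along',round((w-C)@u*1000,1),'across',round((w-C)@n*1000,1))
home=C-.02*u; print('grip pred',home)
```

```text
screw dir deg 1.3959932238851718 0.2896424577946924
screw dir deg 1.689001342647915 0.2905618262838933
edge 1.463933494106554 0.30740375609585485
edge 1.2767703058309772 0.3063172702812921
centre [0.47979553 0.02116147] [0.4796014  0.02114816] th 1.3703518999687656
green [0.5158 0.0964] along 76.1 across 34.3
yellow [0.5151 0.0443] along 24.0 across 34.8
needle [5.124e-01 2.000e-04] along -20.2 across 33.2
tab top [0.4746 0.0015] along -19.8 across -4.6
blue [ 0.4768 -0.085 ] along -106.2 across -0.4
grip pred [0.47922017 0.00116053]
```

```bash
cat > plan.py <<'E'
from m import *
from scipy.spatial.transform import Rotation as Ro
def target(th): # tool y along +n, z down
    y=np.array([np.cos(th),-np.sin(th),0]); z=np.array([0,0,-1.]); return np.c_[np.cross(y,z),y,z]
def rows(p1,R1,N,jaw):
    o=r.get_obs(); p=np.array(o['position']);R=np.array(o['orientation']); out=[]
    rv=(Ro.from_matrix(R.T@R1)).as_rotvec()/N; d=(np.array(p1)-p)/N
    for i in range(N):
        out.append(' '.join(f'{v:.1f}' for v in [*(R.T@d*1000),*np.degrees(rv),jaw])); R=R@Ro.from_rotvec(rv).as_matrix()
    return '; '.join(out)
E
python3 -c "
from plan import *
print(rows([.479,.001,.22],target(np.radians(1.45)),15,1))"
```

```text
-30.3 -33.3 2.7 0.0 -0.0 4.9 1.0; -33.0 -30.6 2.7 0.0 -0.0 4.9 1.0; -35.5 -27.6 2.7 0.0 -0.0 4.9 1.0; -37.7 -24.5 2.7 0.0 -0.0 4.9 1.0; -39.7 -21.2 2.7 0.0 -0.0 4.9 1.0; -41.3 -17.8 2.7 0.0 -0.0 4.9 1.0; -42.7 -14.2 2.7 0.0 -0.0 4.9 1.0; -43.7 -10.5 2.7 0.0 -0.0 4.9 1.0; -44.5 -6.8 2.7 0.0 -0.0 4.9 1.0; -44.9 -2.9 2.7 0.0 -0.0 4.9 1.0; -45.0 0.9 2.7 0.0 -0.0 4.9 1.0; -44.7 4.7 2.7 0.0 -0.0 4.9 1.0; -44.2 8.5 2.7 0.0 -0.0 4.9 1.0; -43.3 12.2 2.7 0.0 -0.0 4.9 1.0; -42.1 15.9 2.7 0.0 -0.0 4.9 1.0
```

step_arm(rows="-30.3 -33.3 2.7 0 0 4.9 1; -33.0 -30.6 2.7 0 0 4.9 1; -35.5 -27.6 2.7 0 0 4.9 1; -37.7 -24.5 2.7 0 0 4.9 1; -39.7 -21.2 2.7 0 0 4.9 1; -41.3 -17.8 2.7 0 0 4.9 1; -42.7 -14.2 2.7 0 0 4.9 1; -43.7 -10.5 2.7 0 0 4.9 1; -44.5 -6.8 2.7 0 0 4.9 1; -44.9 -2.9 2.7 0 0 4.9 1; -45.0 0.9 2.7 0 0 4.9 1; -44.7 4.7 2.7 0 0 4.9 1; -44.2 8.5 2.7 0 0 4.9 1; -43.3 12.2 2.7 0 0 4.9 1; -42.1 15.9 2.7 0 0 4.9 1; 0 0 0 0 0 0 1; 0 0 0 0 0 0 1")

```text
time: 3.08
position: [0.4772, 0.001, 0.2202]
orientation: [[0.03, 1.0, -0.0], [1.0, -0.03, 0.0], [0.0, -0.0, -1.0]]
ft_force: [0.5, 0.1, -0.3]
gripper_width: 0.088
gripper_force: 0.0
```

step_arm(rows="0 0.5 20 0 0 0 1; 0 0.5 20 0 0 0 1; 0 0.5 17 0 0 0 1; 0 0 0 0 0 0 1")

```text
time: 3.58
position: [0.478, 0.0011, 0.1623]
orientation: [[0.029, 1.0, -0.002], [1.0, -0.029, -0.0], [-0.0, -0.002, -1.0]]
ft_force: [-0.8, 0.4, -0.1]
gripper_width: 0.0882
gripper_force: 0.0
```

Run:
```python
from m import *
P=look(['handle_grip','pull_handle','needle'],("side",))
o=r.get_obs();print(o['time'],o['position'])
s=P['side']['pixels']
cv2.imwrite('pics/s2.png',cv2.resize(s[120:330,230:450],None,fx=2.8,fy=2.8,interpolation=cv2.INTER_CUBIC))
```

```text
handle_grip side 0.89 [330.9 226.8] [0.4863 0.0136 0.106 ]
pull_handle side 0.62 [332.8 246.9] [0.4809 0.0099 0.06  ]
needle side 0.9 [316.8 246.9] [0.5136 0.0096 0.057 ]
3.775 [0.47936784 0.00050633 0.16387311]
```

View pics/s2.png

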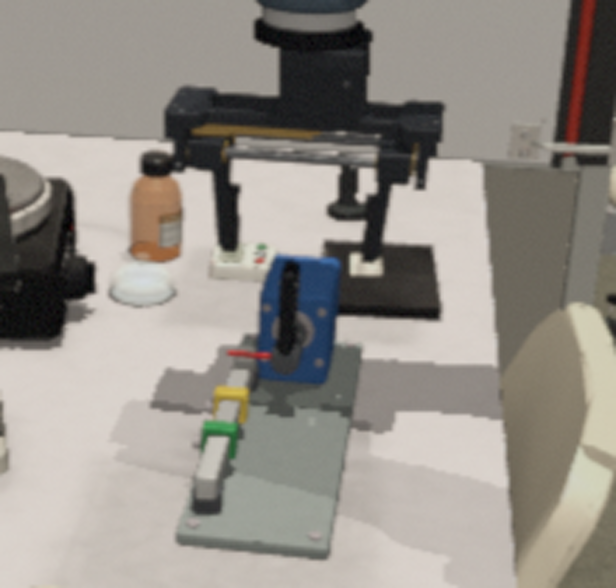

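The open fingers straddle the tab, with their centre at about (338, 211) against the tab top at (333.6, 213.6). I'll compute the offset.

Run:
```python
from m import *
p=r.read_camera('side')
def aty(u,v,y):
    c,d=ray(p,np.array([u,v])/[640,480]); return c+d*(y-c[1])/d[1]
print('tabtop(y=.016 edge)',aty(230+290/2.8,120+264/2.8,.014),'tab mid',aty(230+287/2.8,120+310/2.8,.014))
print('fingertips',aty(230+230/2.8,120+252/2.8,.009),aty(230+375/2.8,120+263/2.8,.009))
o=r.get_obs();print(o['position'])
```

```text
tabtop(y=.016 edge) [0.48204984 0.014      0.13354109] tab mid [0.48268336 0.014      0.09791006]
fingertips [0.52534977 0.009      0.13736913] [0.42279375 0.009      0.13679609]
[4.79363506e-01 4.54134628e-04 1.63865233e-01]
```

step_arm(rows="0 0.5 15 0 0 0 1; 0 0.5 15 0 0 0 1; 0 0.5 15 0 0 0 1; 0 0 10 0 0 0 1; 0 0 0 0 0 0 1; 0 0 0 0 0 0 0.35; 0 0 0 0 0 0 0.35")

```text
time: 4.7
position: [0.4808, 0.0003, 0.1087]
orientation: [[0.031, 1.0, 0.001], [1.0, -0.031, 0.0], [0.0, 0.001, -1.0]]
ft_force: [-0.0, -0.1, 0.4]
gripper_width: 0.07
gripper_force: 0.0
```

Run:
```python
from m import *
p=r.read_camera('side');s=p['pixels']
o=r.get_obs();print(o['time'],o['position'],o['gripper_width'])
cv2.imwrite('pics/s3.png',cv2.resize(s[180:270,290:380],None,fx=6,fy=6,interpolation=cv2.INTER_CUBIC))
```

```text
4.75 [4.80717422e-01 3.33330868e-04 1.08631927e-01] 0.06627209727777664
```

View pics/s3.png

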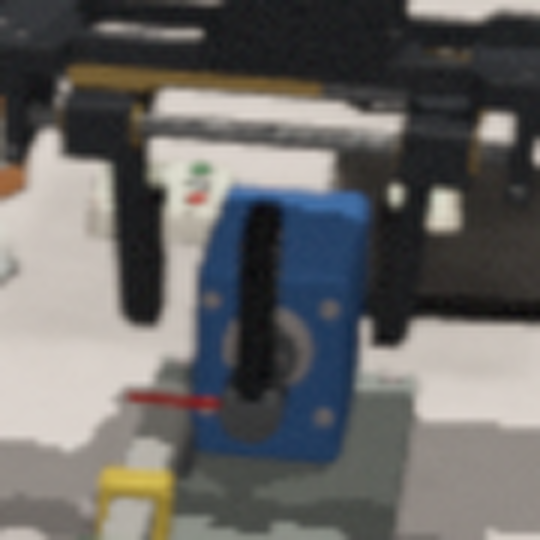

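The inner finger edges are at columns 162 and 378, giving a mid of 270. The tab centre is at about 259, so I'll shift about 2.5 mm to +x and close.

step_arm(rows="0 2.5 0 0 0 0 0.35; 0 0 0 0 0 0 0; 0 0 0 0 0 0 -0.4; 0 0 0 0 0 0 -0.6; 0 0 0 0 0 0 -0.6; 0 0 0 0 0 0 -0.6; 0 0 0 0 0 0 -1; 0 0 0 0 0 0 -1")

```text
time: 5.75
position: [0.4834, 0.0002, 0.1083]
orientation: [[0.031, 1.0, 0.001], [1.0, -0.031, -0.0], [-0.0, 0.001, -1.0]]
ft_force: [2.9, -0.2, -2.2]
gripper_width: 0.0121
gripper_force: 30.0
```

step_arm(rows="1 0 0 0 0 0 -1; 2 0 0 0 0 0 -1; 3 0 0 0 0 0 -1; 4 0 0 0 0 0 -1; 4 0 0 0 0 0 -1; 4 0 0 0 0 0 -1; 4 0 0 0 0 0 -1; 4 0 0 0 0 0 -1; 4 0 0 0 0 0 -1; 4 0 0 0 0 0 -1; 3 0 0 0 0 0 -1; 2 0 0 0 0 0 -1; 1 0 0 0 0 0 -1; 0 0 0 0 0 0 -1")

```text
time: 7.5
position: [0.4844, 0.0398, 0.1083]
orientation: [[0.031, 1.0, 0.001], [1.0, -0.031, -0.001], [-0.001, 0.001, -1.0]]
ft_force: [4.2, -3.7, -3.9]
gripper_width: 0.0122
gripper_force: 30.0
```

Run:
```python
from m import *
P=look(['needle','yellow_mark','green_mark','pull_handle'])
for c,b in(('top',(240,230,380,290)),('side',(290,220,340,300))):
    for n,lo,hi,z in (('green',(40,80,40),(85,255,255),.05),('yellow',(20,90,60),(35,255,255),.05),('red',(0,110,60),(8,255,255),.057)):
        q,k=cen(P[c]['pixels'],lo,hi,b); print(c,n,q,k,None if q is None else atz(P[c],q/[640,480],z).round(4))
o=r.get_obs();print(o['time'],o['position'],o['ft_force'])
a=cv2.resize(P['side']['pixels'][215:285,285:355],None,fx=8,fy=8,interpolation=cv2.INTER_CUBIC)
cv2.imwrite('pics/s4.png',a)
```

```text
needle side 0.57 [314.3 255.5] [0.514  0.0488 0.057 ]
needle top 0.38 [314.3 258.6] [0.4792 0.005  0.057 ]
   tri [0.4999 0.0062 0.034 ]
yellow_mark side 0.49 [313.2 259.1] [0.5157 0.0511 0.05  ]
green_mark side 0.51 [309.1 273.2] [0.5162 0.1095 0.05  ]
top green None 0 None
top yellow None 0 None
top red None 0 None
side green [309.40807596 274.66631886] 77 [0.515  0.1149 0.05  ]
side yellow [313.67226017 262.67174042] 93 [0.513  0.0659 0.05  ]
side red [316.79374337 255.47110286] 25 [0.5091 0.0477 0.057 ]
8.0 [0.48440171 0.03973841 0.10828501] [ 3.60141096 -4.65146948 -3.53790995]
```

View pics/s4.png

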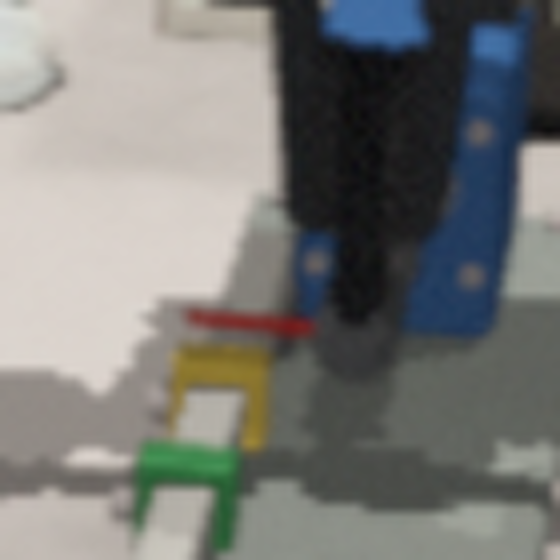

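The needle is at row 255.3, just behind the yellow top centre at about row 259.7. That leaves roughly 5 mm, agreeing with the top-view figure of 44.4 mm minus 39.6 mm. I'll move 5 mm and hold.

step_arm(rows="1.5 0 0 0 0 0 -1; 2 0 0 0 0 0 -1; 1.5 0 0 0 0 0 -1; 0 0 0 0 0 0 -1; 0 0 0 0 0 0 -1; 0 0 0 0 0 0 -1; 0 0 0 0 0 0 -1; 0 0 0 0 0 0 -1; 0 0 0 0 0 0 -1; 0 0 0 0 0 0 -1; 0 0 0 0 0 0 -1; 0 0 0 0 0 0 -1; 0 0 0 0 0 0 -1; 0 0 0 0 0 0 -1; 0 0 0 0 0 0 -1; 0 0 0 0 0 0 -1; 0 0 0 0 0 0 -1; 0 0 0 0 0 0 -1; 0 0 0 0 0 0 -1; 0 0 0 0 0 0 -1")

```text
time: 10.5
position: [0.4845, 0.0446, 0.1083]
orientation: [[0.031, 1.0, 0.001], [1.0, -0.031, -0.001], [-0.001, 0.001, -1.0]]
ft_force: [3.5, -3.2, -3.6]
gripper_width: 0.0119
gripper_force: 30.0
```

Run:
```python
from m import *
P=look(['needle','yellow_mark'],('side',))
q,k=cen(P['side']['pixels'],(0,110,60),(8,255,255),(290,220,340,300)); print(q,k)
o=r.get_obs();print(o['time'],o['position'],o['ft_force'])
a=cv2.resize(P['side']['pixels'][215:285,285:355],None,fx=8,fy=8,interpolation=cv2.INTER_CUBIC)
cv2.imwrite('pics/s5.png',a)
```

```text
needle side 0.7 [310.  256.1] [0.522  0.0527 0.057 ]
yellow_mark side 0.44 [315.1 259.1] [0.5121 0.0504 0.05  ]
[316.78104575 256.60263859] 27
10.65 [0.48454912 0.04460641 0.10829251] [ 3.08443928 -4.16599448 -3.31267448]
```

View pics/s5.png

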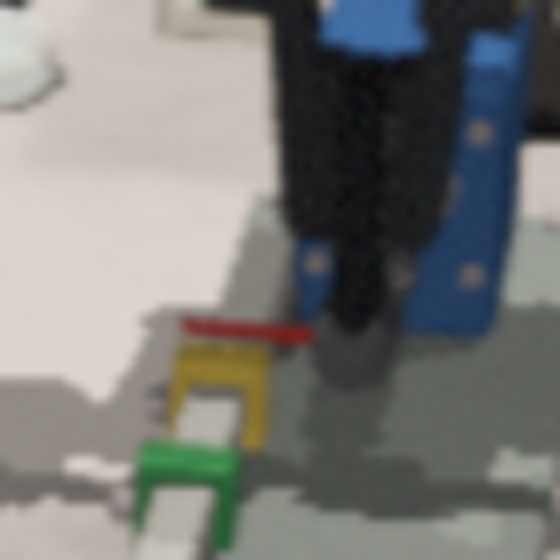

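step_arm(rows="1.5 0 0 0 0 0 -1; 0 0 0 0 0 0 -1; 0 0 0 0 0 0 -1; 0 0 0 0 0 0 -1; 0 0 0 0 0 0 -1; 0 0 0 0 0 0 -1; 0 0 0 0 0 0 -1; 0 0 0 0 0 0 -1; 0 0 0 0 0 0 -1; 0 0 0 0 0 0 -1; 0 0 0 0 0 0 -1; 0 0 0 0 0 0 -1")

```text
time: 12.15
position: [0.4846, 0.0461, 0.1083]
orientation: [[0.031, 1.0, 0.001], [1.0, -0.031, -0.001], [-0.001, 0.001, -1.0]]
ft_force: [4.0, -4.2, -4.0]
gripper_width: 0.0119
gripper_force: 30.0
```

step_arm(rows="1 0 0 0 0 0 -1; 2 0 0 0 0 0 -1; 3 0 0 0 0 0 -1; 4 0 0 0 0 0 -1; 4 0 0 0 0 0 -1; 4 0 0 0 0 0 -1; 4 0 0 0 0 0 -1; 4 0 0 0 0 0 -1; 4 0 0 0 0 0 -1; 4 0 0 0 0 0 -1; 3 0 0 0 0 0 -1; 3 0 0 0 0 0 -1; 2 0 0 0 0 0 -1; 1 0 0 0 0 0 -1; 0 0 0 0 0 0 -1; 0 0 0 0 0 0 -1")

```text
time: 14.15
position: [0.4856, 0.0879, 0.1082]
orientation: [[0.032, 0.999, 0.0], [0.999, -0.032, -0.002], [-0.002, 0.0, -1.0]]
ft_force: [2.4, -6.7, -2.4]
gripper_width: 0.0118
gripper_force: 30.0
```

Run:
```python
from m import *
P=look(['needle','yellow_mark','green_mark'],('side',))
q,k=cen(P['side']['pixels'],(0,110,60),(8,255,255),(290,220,340,300)); print(q,k,atz(P['side'],q/[640,480],.057))
o=r.get_obs();print(o['time'],o['position'],o['ft_force'])
s=P['side']
c=lambda X:(lambda v:(v[0]/v[2]*s['fx']+s['cx'],v[1]/v[2]*s['fy']+s['cy']))(np.array(s['R'])@np.array(X)+s['t'])
for y in (.090,.096,.102,.108): print('green top',y,np.round(c([.516,y,.05]),1),'needle',np.round(c([.516,y,.057]),1))
a=cv2.resize(s['pixels'][225:295,285:355],None,fx=8,fy=8,interpolation=cv2.INTER_CUBIC)
cv2.imwrite('pics/s6.png',a)
```

```text
needle side 0.81 [308.2 261.9] [0.5223 0.0777 0.057 ]
yellow_mark side 0.56 [314.  258.6] [0.5144 0.0487 0.05  ]
green_mark side 0.51 [308.2 273.4] [0.5178 0.1105 0.05  ]
[312.95885605 266.54550287] 29 [0.51094036 0.09487814 0.057     ]
14.35 [0.48562733 0.08788769 0.10821611] [ 3.05942648 -7.1726674  -1.85947943]
green top 0.09 [310.6 268.4] needle [310.6 265.1]
green top 0.096 [310.2 269.8] needle [310.2 266.6]
green top 0.102 [309.8 271.3] needle [309.8 268.1]
green top 0.108 [309.3 272.9] needle [309.4 269.6]
```

View pics/s6.png

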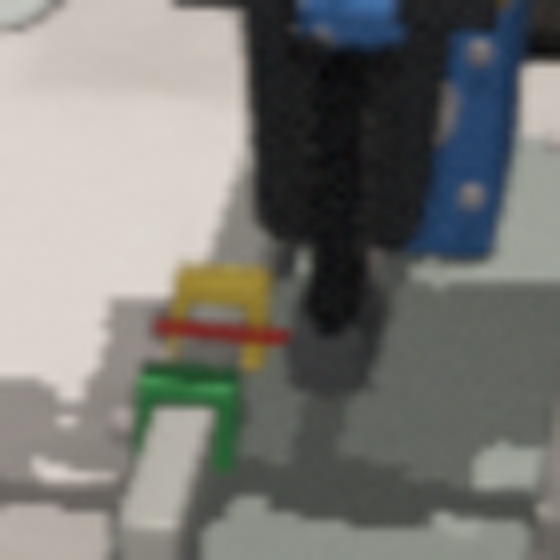

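The needle is at row 266.5 and the green top starts at row 270.3. About 8.5 mm remains, and the top view agrees.

step_arm(rows="1.5 0 0 0 0 0 -1; 2 0 0 0 0 0 -1; 2 0 0 0 0 0 -1; 2 0 0 0 0 0 -1; 1 0 0 0 0 0 -1; 0 0 0 0 0 0 -1; 0 0 0 0 0 0 -1; 0 0 0 0 0 0 -1; 0 0 0 0 0 0 -1; 0 0 0 0 0 0 -1; 0 0 0 0 0 0 -1")

```text
time: 15.72
position: [0.4858, 0.0961, 0.1082]
orientation: [[0.032, 0.999, -0.0], [0.999, -0.032, -0.002], [-0.002, 0.0, -1.0]]
ft_force: [3.3, -8.0, -1.0]
gripper_width: 0.0117
gripper_force: 30.0
```

Run:
```python
from m import *
s=r.read_camera('side')
q,k=cen(s['pixels'],(0,110,60),(8,255,255),(290,220,340,300)); print(q,k)
o=r.get_obs();print(o['time'],o['position'],o['ft_force'])
cv2.imwrite('pics/s7.png',cv2.resize(s['pixels'][235:295,285:345],None,fx=9,fy=9,interpolation=cv2.INTER_CUBIC))
```

```text
[312.1474125  268.54359029] 29
15.775 [0.48585496 0.09611006 0.10822493] [ 2.88788091 -7.45256308 -1.86564344]
```

View pics/s7.png

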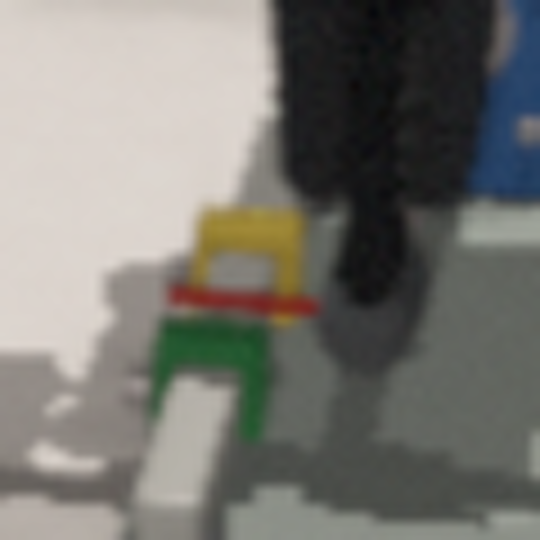

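The needle (row 268.5, y ≈ 0.104) is within about 1 mm of the green centre (y ≈ 0.105). I'll nudge 0.7 mm, hold, then hand in.

step_arm(rows="0.7 0 0 0 0 0 -1; 0 0 0 0 0 0 -1; 0 0 0 0 0 0 -1; 0 0 0 0 0 0 -1; 0 0 0 0 0 0 -1; 0 0 0 0 0 0 -1")

```text
time: 16.52
position: [0.4858, 0.0967, 0.1082]
orientation: [[0.032, 0.999, -0.0], [0.999, -0.032, -0.002], [-0.002, -0.0, -1.0]]
ft_force: [2.5, -6.8, -1.7]
gripper_width: 0.0119
gripper_force: 30.0
```

```bash
python3 -c "
from cell import r
print(r.get_obs()['position'],r.close_job())"
```

```text
the job is handed in; nothing more can be done
[0.48583806 0.09674488 0.10819795] None
```

I held the needle over the yellow pointer for over two seconds, drew it on to within about 1 mm of the green pointer's centre by my camera estimate, and handed the job in at about 16.5 s still gripping it against the spring; no verdict came back.

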